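# Back off the lid-sealing clamp with its ratchet and swing the arm clear

### The job

The lid on the pink tub has set, so release it from the screw clamp: flip the ratchet's red direction lever over to the loosening (counter-clockwise) side, back the nut off by a good quarter turn with the ratchet handle, and then swing the clamp arm round away from you until it is well clear of the lid. Do not screw the nut down any tighter, do not drag the arm round while it is still clamped, and leave the tub in its nest with the lid sitting square on it and the things round about where they stand.

Things in the scene. Friction and masses are not known exactly. Their poses are not given: they have to be found in the camera images.
- clamp: fixed green bench clamp: bed 112 x 206 x 14 mm, column and vertical threaded stud. Origin: on the stud's axis, at table height. Own x points away from the robot, own y to its left (the clamp may stand turned by up to 0.7 rad clockwise), z up. From the stud the ratchet handle points along own +y, the clamp arm along own -y. Column 44 mm across up to z = 94 mm, stud top at 153 mm
- dir_lever (a joint): red direction lever, rad, on an upright pin in the ratchet's head 44 mm from the stud's axis; it points along the handle to the grip and stays where it is put. -0.45 to -0.38 (start): tightening side, the ratchet turns the nut clockwise from above and clicks freely back; +0.45 (its stop): loosening side, turns the nut counter-clockwise; near 0 it turns nothing. 2 to 3 N at the tab moves it
- lever_tab (a point): centre of the upright tab at the end of the red direction lever: tab 13 mm along the lever, 8 mm thick, from z = 131 to 157 mm, 44 mm from the lever's pin; it travels about 38 mm from side to side. Axes: x along the lever, away from its pin, y to the loosening side, z up. The handle's top lies at z = 130 mm
- ratchet (a joint): angle of the ratchet handle about the stud, rad, positive counter-clockwise from above; 0 = along the clamp's own +y; stops at -0.95 and 1.9; starts between -0.5 and 0.65. It stays where it is left; 2 to 4 N at the grip moves it idly or clicks it back, 6 to 8 N makes a loosening stroke. The wheel has 12 teeth, so up to 0.55 rad of a stroke is lost before it drives
- ratchet_grip (a point): middle of the ratchet's black grip, 150 mm from the stud's axis, at half its height (z = 121 mm, rising with the nut by 2.2 mm a radian). Grip 84 mm long, 27 mm wide, 18 mm high, clear below it for 25 mm and more. Axes: x along the handle, away from the stud, y horizontal, to the loosening (counter-clockwise) side, z up
- nut (a joint): angle of the steel hex nut in the ratchet's head, rad: 0 at the start (clamped), positive as it is loosened (counter-clockwise from above), up to 2.6. It stays where it is left; each radian lifts the arm by 2.2 mm; the pad leaves the lid after about 0.3 rad
- swing_arm (a joint): angle of the clamp arm about the stud, rad: 0 = over the tub (against its stop), positive counter-clockwise from above, that is away from the robot, up to 1.6. Once the nut is slack it swings with under 1 N at its knob and stays where it is left
- knob_mid (a point): middle of the black knob at the end of the clamp arm, 105 mm from the stud's axis, z = 134 mm: knob 29 mm across, from z = 121 to 148 mm, on a thin stem; the arm itself lies at z = 97 to 109 mm. Axes: x along the arm, away from the stud, y to the side to which the arm swings, z up
- tub_mid (a point): centre, half-way up, of the pink tub under the arm: 96 mm across, 55 mm high, standing in a low ring on the bed
- lid_mid (a point): centre, half-way up, of the pink lid on that tub: 98 mm across, 16 mm high, top at z = 85 mm; it only sits on the tub's rim
- open_tub: open pink tub of gel on the table, 96 mm across, 55 mm high; origin under its middle; leave alone
- cup: steel cup, 72 mm across, 82 mm high; origin under its middle; leave alone
- amber_bottle: small amber bottle with a black cap, 42 mm across, 85 mm high; origin under its middle; leave alone
- snips: scissors with green handles, 206 x 84 x 11 mm, lying flat; origin under their middle; leave alone
Not all that is in view belongs to the job. Leave any turquoise look-alike of the part that bears tub_mid alone.

How it is judged (in metres and radians):
On the way, in this order (a step that is already met when the one before it is completed fails the run):
1. the direction lever is over on the loosening side, the nut not yet turned (value of joint dir_lever above 0.25 rad and value of joint nut below 0.4 rad), for 0.1 s.
2. the nut is backed off by a good quarter turn while the arm is still over the lid (value of joint nut above 1.4 rad and value of joint swing_arm below 0.3 rad), for 0.2 s.
At the end, for the whole second after the job is handed in: the nut is backed off by at least 1.4 rad, the direction lever is still on the loosening side, the arm stands at rest 1.0 rad or more from its place over the tub, the tub is within 12 mm of where it stood, and the lid lies flat on it, within 8 mm of its centre (value of joint swing_arm above 1 rad and value of joint nut above 1.4 rad and value of joint dir_lever above 0.25 rad and horizontal distance between lid_mid and tub_mid below 0.008 m and distance of tub_mid from where it was at the start of the episode below 0.012 m and angle between lid_mid's own z axis and vertical below 0.08 rad and velocity of joint swing_arm between -0.05 and 0.05 rad/s); the robot touches nothing.
It fails at once if the nut is screwed down tighter by more than 0.15 rad (value of joint nut below -0.15 rad).
It fails at once if the arm is dragged round by more than 0.3 rad with the nut backed off by less than 1 rad (value of joint swing_arm above 0.3 rad and value of joint nut below 1 rad).
It fails at once if the lid is knocked off centre by more than 15 mm (horizontal distance between lid_mid and tub_mid above 0.015 m).
It fails at once if a thing standing by is moved by more than 25 mm (distance of any of open_tub, cup, amber_bottle, snips from where it was at the start of the episode above 0.025 m).
It also fails if it takes over 72 s, if anything falls off the work surface, if the arm or the gripper's body presses on something with over 40 N, if the wrist force passes 120 N, or if a joint passes its speed limit or range.

### The arm

A 6-joint arm with a two-finger parallel gripper is mounted at the origin on a cart in front of the work surface, level with it; the furniture and walls round the work are solid. World frame = base frame: x ahead of the robot, y to its left, z up, the work surface at z = 0. Lengths are in mm, angles in rad, forces in N, time in s.
With the tool pointing down it reaches from about 275 to 825 mm from the base axis. Payload 5.2 kg.
Tool frame: the origin (TCP) lies at the very end of the fingers, on their centre line; the grasp point (between the pads) lies 19 mm behind it; z points along the fingers, y is the line along which they close (so a half turn about z gives the same grasp; the last joint's range is limited). The gripper opens to 93 mm and grips with 3 to 60 N. Pads are 15 mm wide; open, the fingers measure 128 mm over their backs; the gripper's body (75 mm by 188 mm) begins 65 mm behind the grasp point.
Start: joints at [1.113, 0.259, 1.535, -0, 1.348, -0.203], TCP at [138.606, 532.253, 218.653] pointing down, gripper open.
Joint ranges: [-3.14, 3.14], [-0.91, 2.08], [0.19, 2.58], [-1.22, 4.36], [0.22, 2.71], [-3.12, 3.12]. Speed limits (rad/s): [2.57, 2.57, 3.14, 3.14, 3.14, 3.14].

### API

Orientations are given as [roll, pitch, yaw] about the fixed x, y, z axes, in that order (R = Rz(yaw) Ry(pitch) Rx(roll)).
In Python, from bench import robot gives the robot as it stands. The module is installed in compiled form; this text tells all that it offers. Calls block until the motion is done:
- robot.move_ptp(position, orientation): joint-space move of the TCP to a pose.
- robot.move_linear(position, ori=None, speed=150, f_stop=None): straight line of the TCP; ori=None keeps the orientation; speed is the mean speed in mm/s. With f_stop (N) it stops when the force on the tool has changed by that much, and returns True; else False.
- robot.move_j(angles): joint-space move.
- robot.move_gripper(opening): opening from 0.0 (shut) to 1.0 (fully open); the grip force is fixed at half the most; returns when the fingers have stopped.
- robot.sleep(seconds).
- robot.inverse_kinematics(position, orientation): joint angles nearest the present ones, or None.
- robot.get_image(name): name is "scene" or "side" or "wrist"; returns a dict with "img" (384x512x3 uint8, blue, green, red), "fovy" (degrees; the focal length in pixels is half the picture's height over the tangent of half this angle, whatever the lens; pixels are square), "cx", "cy" (the principal point, pixels), "eye" and "orientation" of the camera in the world. Camera axes: x right, y down, z forward; pixel columns grow to the right and rows downward; lengths in mm; the calibration is good to about 2 mm. The wrist camera is an equidistant fisheye: a pixel r from the principal point sees the ray r / f radians off the axis. A picture is of the moment at which its call begins. There is no depth.
A pose or a line that the arm cannot do raises robot.MotionError and nothing moves.
- robot.hand_in(): hands the job in; it is judged then, once.
Readings, each from a call of its own:
- robot.current_t(): time.
- robot.current_qpos(): joint angles.
- robot.current_joint_vel(): joint speeds.
- robot.current_joint_efforts(): joint torques, N m.
- robot.current_tcp_pos(): TCP position.
- robot.current_eef_rot(): TCP orientation.
- robot.current_contact_force(): force on the tool from outside, world axes, zero at the start.
- robot.current_ft_torque(): the same for the moment, N m.
- robot.current_gripper_width(): opening from 0.0 (shut) to 1.0 (fully open).
- robot.current_finger_force(): force on a finger pad.
Only numpy, scipy, OpenCV 4.12 (cv2) and the standard library are available. Lean on these libraries where they do the work, as an engineer would, in place of code of your own. Each camera call takes 0.05 s, during which the arm holds its last target. There are 200 camera calls.

## Working session

There is one attempt and no reset: what is moved stays moved. The work goes in short steps, each a Python script; the robot and the scene stay as the last script left them, time stands still between calls to the robot, and variables do not carry over. Pictures are saved under pics/ and viewed, at most 10 in all, crops included, and the job is handed in when it is done.

```bash
mkdir -p pics; cat > h.py <<'E'
import numpy as np, cv2, pickle
from bench import robot
from scipy.spatial.transform import Rotation as R
def grab(n,f):
    d=robot.get_image(n); cv2.imwrite(f'pics/{f}.png',d['img']); pickle.dump(d,open(f'pics/{f}.pkl','wb')); return d
def load(f): return pickle.load(open(f'pics/{f}.pkl','rb'))
def Rc(d):
    o=np.array(d['orientation'],float)
    return o if o.shape==(3,3) else R.from_euler('xyz',o).as_matrix()
def ray(d,u,v,fish=False):
    f=d['img'].shape[0]/2/np.tan(np.radians(d['fovy'])/2)
    a=np.array([u-d['cx'],v-d['cy']],float)
    if fish:
        r=np.hypot(*a); t=r/f; c=np.array([*(a/max(r,1e-9)*np.sin(t)),np.cos(t)])
    else: c=np.array([a[0]/f,a[1]/f,1.])
    c=Rc(d)@c; return np.array(d['eye'],float),c/np.linalg.norm(c)
def onz(d,u,v,z,fish=False):
    e,c=ray(d,u,v,fish); return e+c*(z-e[2])/c[2]
def tri(rays):
    A=sum(np.eye(3)-np.outer(c,c) for e,c in rays); b=sum((np.eye(3)-np.outer(c,c))@e for e,c in rays)
    return np.linalg.solve(A,b)
E
python3 - <<'E'
from h import *
a=[grab(n,n+'0') for n in('scene','side','wrist')]
for d in a: print(d['eye'],d['orientation'],d['fovy'],d['cx'],d['cy'])
cv2.imwrite('pics/two.png',np.vstack([a[0]['img'],a[1]['img']])[:, :])
E
python3 -c "
import cv2,numpy as np
a=[cv2.imread(f'pics/{n}0.png') for n in('scene','side','wrist')]
"
```

```text
[   2.66510336 -420.64254422  788.51539819] [-2.37531209 -0.00392774 -0.9769711 ] 49.38932471343519 257.73690785086876 198.16883916179918
[ 344.29895139 -779.41457797  782.68659   ] [-2.30065868  0.02119582 -0.26930461] 50.27850129830155 252.09240668610252 202.34625518764904
[ 67.91739413 550.46666251 384.89704155] [2.87527900e+00 1.11301971e-03 1.31555696e+00] 65.70646984690485 254.66602881471292 189.54778534866753
```

View pics/scene0.png

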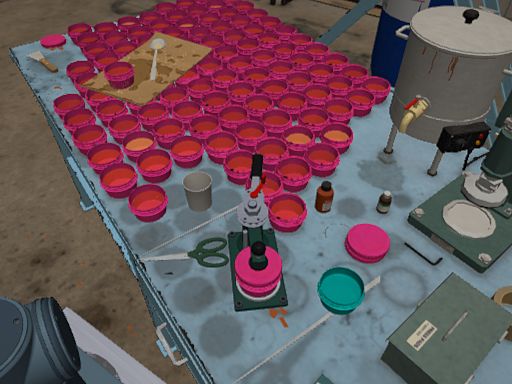

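View pics/side0.png

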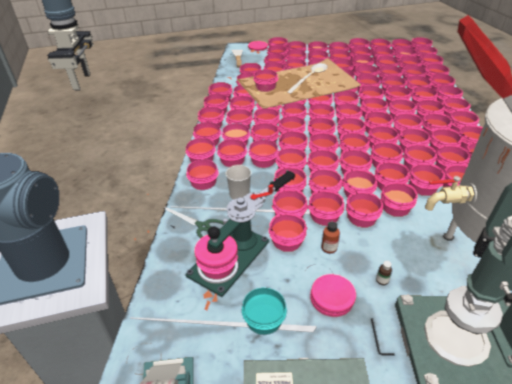

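Candidates: the clamped pink tub and lid with black knob is at scene (258,270) / side (216,255), with ratchet grip at (257,166)/(283,182), red lever at (257,188)/(262,193) and stud at (252,205)/(240,205). The look-alikes are the turquoise tub (341,290), the loose pink lid (367,242), the open tub (288,212) and the other press at right. I choose the clamp with the knob, then check it in a close crop.

```bash
python3 - <<'E'
from h import *
a=load('scene0')['img'][145:315,190:320]; b=load('side0')['img'][160:290,175:305]
f=lambda x:cv2.resize(x,None,fx=400/x.shape[1],fy=400/x.shape[1],interpolation=cv2.INTER_CUBIC)
A,B=f(a),f(b); B=cv2.copyMakeBorder(B,0,A.shape[0]-B.shape[0],0,0,cv2.BORDER_CONSTANT)
cv2.imwrite('pics/crop.png',np.hstack([A,B]))
E
```

```text
(no output)
```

View pics/crop.png

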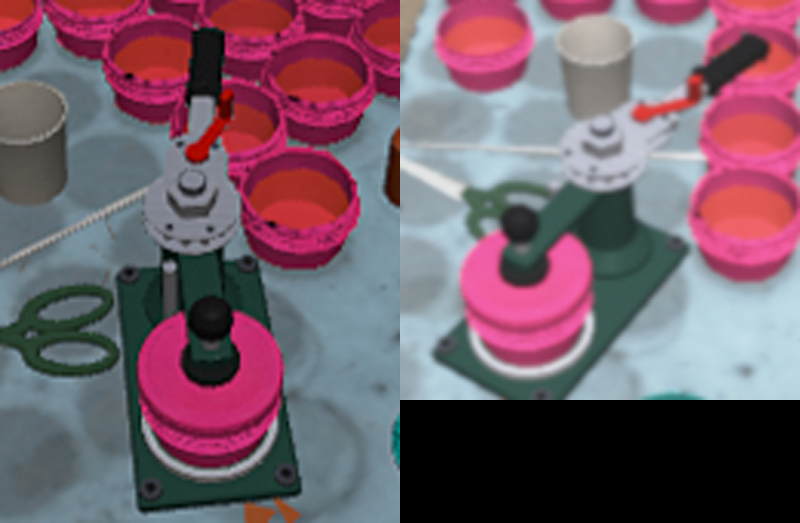

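The crop confirms the clamp: green column, hex nut at crop (194,182) on the left and (604,126) on the right, knob at (211,320) and (519,224), grip at (207,65) and (737,64), red tab at (227,104) and (694,90).

```bash
python3 - <<'E'
from h import *
s,d=load('scene0'),load('side0'); k=130/400
P={}
for n,l,r in [('stud',(194,180),(204,126)),('knob',(211,320),(119,224)),('gripmid',(207,65),(337,64)),('tab',(227,104),(294,89)),('pin',(197,153),(240,114))]:
    ra=[ray(s,190+l[0]*k,145+l[1]*k),ray(d,175+r[0]*k,160+r[1]*k)]
    p=tri(ra); P[n]=p; print(n,p.round(1),[np.linalg.norm(np.cross(p-e,c)).round(1) for e,c in ra])
S=P['stud']
for n in P: v=P[n][:2]-S[:2]; print(n,np.hypot(*v).round(1),np.arctan2(v[1],v[0]).round(3))
v=P['tab']-P['pin']; print(np.arctan2(v[1],v[0]))
for n,u,v,h in [('opentub',288,205,55),('cup',198,177,82),('bottle',325,185,85)]: print(n,onz(s,u,v,h).round(0))
E
```

```text
stud [497.8 -77.5 146.1] [np.float64(0.2), np.float64(0.2)]
knob [ 416.2 -146.5  130.4] [np.float64(0.7), np.float64(0.7)]
gripmid [633.    3.1 112.2] [np.float64(0.4), np.float64(0.4)]
tab [577.5 -52.  142.5] [np.float64(0.3), np.float64(0.3)]
pin [531.8 -56.7 132.1] [np.float64(0.1), np.float64(0.1)]
stud 0.0 0.0
knob 106.9 -2.44
gripmid 157.4 0.538
tab 83.6 0.31
pin 39.8 0.55
0.10289232371071984
opentub [ 611. -101.   55.]
cup [545. 120.  82.]
bottle [ 693. -154.   85.]
```

```bash
cat >> h.py <<'E'
S=np.array([497.8,-77.5])
def pol(r,a,lat=0): return S+r*np.array([np.cos(a),np.sin(a)])+lat*np.array([-np.sin(a),np.cos(a)])
def down(y): return [np.pi,0,(y+np.pi)%(2*np.pi)-np.pi]
E
python3 - <<'E'
from h import *
print(robot.current_eef_rot())
for off in (0,np.pi):
  for r,a,z in [(84,.54,137),(155,.54,108),(155,1.2,108),(155,1.9,108),(155,2.6,112),(105,-2.44,125),(105,-1.8,125),(105,-1.2,125)]:
    q=robot.inverse_kinematics([*pol(r,a),z],down(a+off)); print(off,r,a,None if q is None else np.round(q,2))
s=load('scene0');k=130/400
c=[onz(s,190+u*k,145+v*k,16)[:2] for u,v in [(128,273),(248,263),(286,472),(150,488)]]
c=np.array(c);print(c.round(),[np.arctan2(*(c[i]-c[j])[::-1]) for i,j in[(3,0),(2,1)]])
E
```

```text
[-3.14020110e+00 -3.13994420e-04  2.88678588e+00]
0 84 0.54 [-0.26  0.36  1.6  -0.    1.18  0.78]
0 155 0.54 [-0.17  0.49  1.48 -0.    1.18  0.86]
0 155 1.2 [-0.08  0.37  1.67 -0.    1.11  0.29]
0 155 1.9 [-0.09  0.2   1.91  0.    1.03 -0.42]
0 155 2.6 [-0.3   0.03  2.09  0.    1.01 -1.33]
0 105 -2.44 [-0.59  0.16  1.92  0.    1.07 -2.86]
0 105 -1.8 [-0.58  0.27  1.77 -0.    1.1   2.79]
0 105 -1.2 [-0.51  0.36  1.63 -0.    1.15  2.26]
3.141592653589793 84 0.54 [-0.26  0.36  1.6   0.    1.18 -2.37]
3.141592653589793 155 0.54 [-0.17  0.49  1.48  0.    1.18 -2.28]
3.141592653589793 155 1.2 [-0.08  0.37  1.67  0.    1.11 -2.85]
3.141592653589793 155 1.9 [-0.09  0.2   1.91 -0.    1.03  2.72]
3.141592653589793 155 2.6 [-0.3   0.03  2.09 -0.    1.01  1.81]
3.141592653589793 105 -2.44 [-0.59  0.16  1.92 -0.    1.07  0.28]
3.141592653589793 105 -1.8 [-0.58  0.27  1.77  0.    1.1  -0.35]
3.141592653589793 105 -1.2 [-0.51  0.36  1.63  0.    1.15 -0.88]
[[ 489.  -21.]
 [ 549.  -93.]
 [ 410. -213.]
 [ 348. -144.]] [np.float64(-2.4251981206709106), np.float64(-2.428873896752262)]
```

```bash
python3 - <<'E'
from h import *
a=.542
robot.move_gripper(0.0)
robot.move_ptp([*pol(84,a,-58),200],down(a))
robot.move_linear([*pol(84,a,-58),138])
print(robot.current_contact_force())
r=robot.move_linear([*pol(84,a,-3),138],speed=40,f_stop=7)
p=np.array(robot.current_tcp_pos()); v=p[:2]-S; print(r,p, 'lat',-np.sin(a)*v[0]+np.cos(a)*v[1],robot.current_contact_force(),robot.current_t())
grab('scene','s1');grab('side','d1')
s,d=load('scene1') if 0 else load('s1'),load('d1')
f=lambda x:cv2.resize(x,(400,400),interpolation=cv2.INTER_CUBIC)
cv2.imwrite('pics/crop1.png',np.hstack([f(s['img'][130:260,190:320]),f(d['img'][130:260,195:325])]))
E
```

```text
[-0.18646589 -0.30750446  0.32320008]
False [571.12949085 -37.02940158 137.93903856] lat -3.156746261553373 [-1.13439581 -3.17553251  1.43634183] 6.4083
```

View pics/crop1.png

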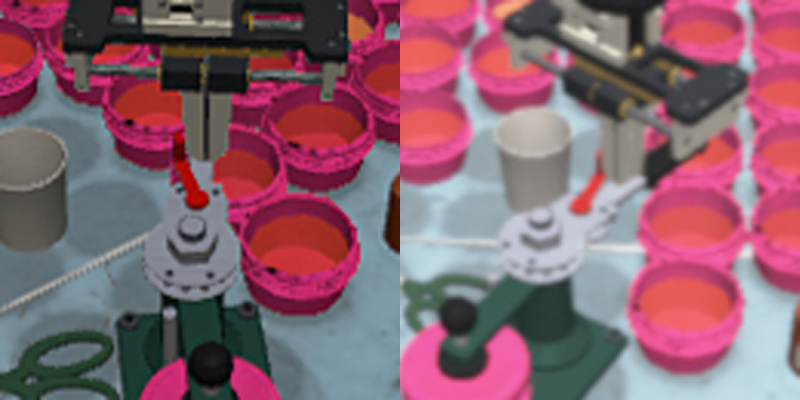

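The lever is over: its tab is now on the far side of the handle, at crop (180,145) and (600,165). I'll nudge it up to its stop, then check the angle by triangulation.

```bash
python3 - <<'E'
from h import *
a=.542; k=130/400
s,d=load('s1'),load('d1')
g=lambda l,r:tri([ray(s,190+l[0]*k,130+l[1]*k),ray(d,195+r[0]*k,130+r[1]*k)])
t=g((180,146),(200,165));p=g((197,200),(180,207));v=t-p
print(t,p,np.arctan2(v[1],v[0])-a)
print(robot.move_linear([*pol(84,a,2),138],speed=20,f_stop=4))
p=np.array(robot.current_tcp_pos()); v=p[:2]-S; print('lat',-np.sin(a)*v[0]+np.cos(a)*v[1],robot.current_contact_force())
# back off, go straddle the grip
robot.move_linear([*pol(84,a,-25),138]); robot.move_linear([*pol(84,a,-25),190])
robot.move_gripper(0.6)
robot.move_linear([*pol(158,a,0),190])
print(robot.move_linear([*pol(158,a,0),106],speed=80,f_stop=8),robot.current_tcp_pos(),robot.current_contact_force(),robot.current_t())
grab('scene','s2');grab('side','d2')
s,d=load('s2'),load('d2')
f=lambda x:cv2.resize(x,(400,400),interpolation=cv2.INTER_CUBIC)
cv2.imwrite('pics/crop2.png',np.hstack([f(s['img'][110:240,190:320]),f(d['img'][110:240,215:345])]))
E
```

```text
[559.93881055 -22.57691291 142.37402932] [533.15261169 -55.71939143 129.91686459] 0.349067174738378
False
lat 2.1281827154154414 [-0.99574629 -4.07696703  0.74656336]
False [633.6546848    3.96031744 106.67050797] [ 0.80994324 -0.18848727  0.37163078] 10.6167
```

View pics/crop2.png

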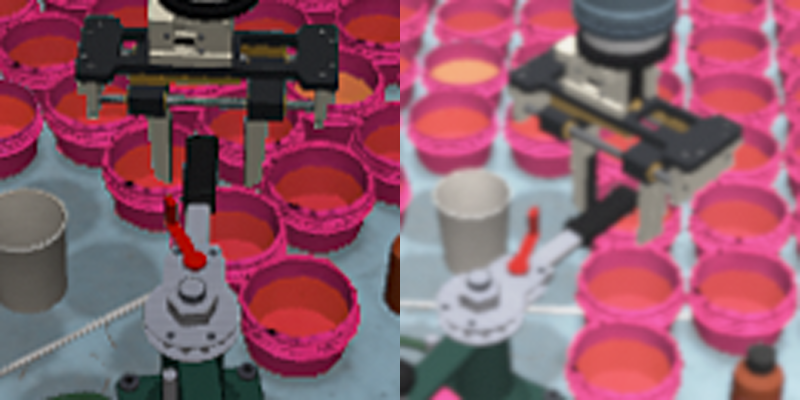

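The lever is at its stop, with its tab at crop (170,210). The fingers straddle the grip at (203,170), so I'll make the loosening stroke.

```bash
python3 - <<'E'
from h import *
for i,a in enumerate(np.linspace(.542,2.62,15)[1:]):
    st=robot.move_linear([*pol(156,a),106+2*i/13*2],down(a),speed=90,f_stop=18)
    F=np.array(robot.current_contact_force()); print(round(a,2),st,F.round(1),np.dot(F[:2],[-np.sin(a),np.cos(a)]).round(1))
    if st or np.linalg.norm(F)>25: break
print(robot.current_tcp_pos(),robot.current_t())
grab('scene','s3');grab('side','d3')
s,d=load('s3'),load('d3')
f=lambda x:cv2.resize(x,(400,400),interpolation=cv2.INTER_CUBIC)
cv2.imwrite('pics/crop3.png',np.hstack([f(s['img'][140:300,170:330]),f(d['img'][130:290,160:320])]))
E
```

```text
0.69 False [ 0.9 -0.   0.9] -0.6
0.84 False [-0.6 -0.3  0.2] 0.2
0.99 False [ 0.2 -1.3 -0.8] -0.8
1.14 False [ 1.6 -0.3 -0.5] -1.5
1.28 False [ 2.3 -0.2  1.1] -2.3
1.43 False [ 2.2  0.7 -0.1] -2.0
1.58 False [2.  0.5 0.4] -2.0
1.73 False [2.4 0.9 0.7] -2.5
1.88 False [2.1 1.5 0.8] -2.4
2.03 False [1.6 2.2 1.1] -2.4
2.17 False [2.2 1.9 0.6] -2.9
2.32 False [0.7 2.8 1. ] -2.4
2.47 False [0.3 2.1 0.1] -1.8
2.62 False [ 0.   3.2 -0.5] -2.8
[362.32284344   0.4058666  109.83979189] 16.4333
```

View pics/crop3.png

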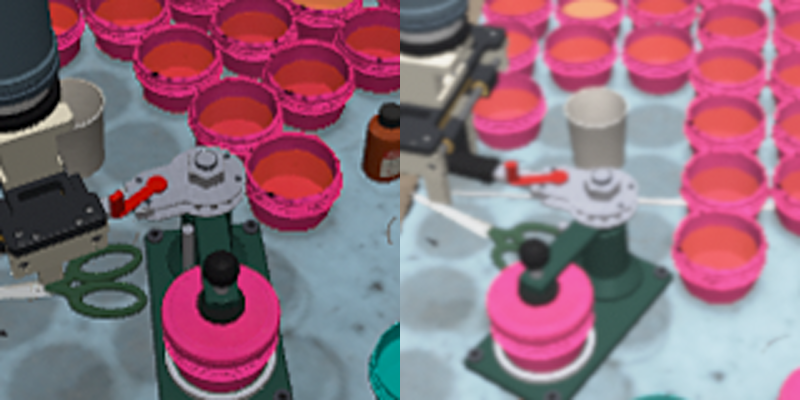

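The handle has swung round to about 2.5 rad with the lever still over, its tab at crop (118,205). I'll check the nut's rise from the knob's pixel shift before and after, and the lever's angle.

```bash
python3 - <<'E'
from h import *
def shift(n0,n1,c,h=9):
    a,b=load(n0),load(n1); A,B=a['img'],b['img']; K=8
    u,v=c; t=cv2.resize(A[v-h:v+h,u-h:u+h],None,fx=K,fy=K,interpolation=cv2.INTER_CUBIC)
    w=cv2.resize(B[v-h-6:v+h+6,u-h-6:u+h+6],None,fx=K,fy=K,interpolation=cv2.INTER_CUBIC)
    r=cv2.matchTemplate(w,t,cv2.TM_CCOEFF_NORMED); _,m,_,l=cv2.minMaxLoc(r)
    return np.array(l)/K-6,round(m,3)
R0={}
for n0,n1,c in [('scene0','s3',(258,250)),('side0','d3',(214,233))]:
    s,m=shift(n0,n1,c); print('knob',n0,s,m); R0[n0]=(c,s)
for n0,n1,c in [('scene0','s3',(282,298)),('side0','d3',(190,272))]: print('lid/bed',shift(n0,n1,c))
s0,d0=load('scene0'),load('side0')
p0=tri([ray(s0,258,250),ray(d0,214,233)])
p1=tri([ray(s0,*(np.array((258,250))+R0['scene0'][1])),ray(d0,*(np.array((214,233))+R0['side0'][1]))])
print('rise',p1-p0)
s,d=load('s3'),load('d3');k=.4
g=lambda l,r:tri([ray(s,170+l[0]*k,140+l[1]*k),ray(d,160+r[0]*k,130+r[1]*k)])
t=g((117,204),(111,174));p=g((159,184),(163,177));st=g((206,158),(202,177));v=t-p;w=p-st
print(t,p,st,np.arctan2(v[1],v[0]),np.arctan2(w[1],w[0]))
E
```

```text
knob scene0 [ 0.    -0.875] 0.989
knob side0 [-0.125 -0.75 ] 0.987
lid/bed (array([0., 0.]), 0.998)
lid/bed (array([0., 0.]), 0.999)
rise [ 0.00335749 -0.00496574  2.59351506]
[416.08746191 -44.39092634 143.83780367] [463.58218386 -50.93159443 131.12338461] [497.09074814 -76.40419736 146.38673897] 3.0047398823118905 2.491606933998886
```

The knob rose 2.6 mm, so the nut is at about 1.2 rad, which is marginal against 1.4. I'll click back about 0.95 rad and make a second stroke.

```bash
python3 - <<'E'
from h import *
def arc(A,z0,z1):
    for a,z in zip(A,np.linspace(z0,z1,len(A))):
        st=robot.move_linear([*pol(156,a),z],down(a),speed=90,f_stop=18)
        F=np.array(robot.current_contact_force()); print(round(a,2),st,np.dot(F[:2],[-np.sin(a),np.cos(a)]).round(1),F[2].round(1))
        if st or np.linalg.norm(F)>25: break
arc(np.linspace(2.62,1.45,9)[1:],110,110); arc(np.linspace(1.45,2.62,9)[1:],110,112)
p=np.array(robot.current_tcp_pos())
robot.move_linear([*p[:2],195])
print(robot.current_t())
grab('scene','s4');grab('side','d4')
def shift(n0,n1,c,h=9):
    A,B=load(n0)['img'],load(n1)['img']; K=8
    u,v=c; t=cv2.resize(A[v-h:v+h,u-h:u+h],None,fx=K,fy=K,interpolation=cv2.INTER_CUBIC)
    w=cv2.resize(B[v-h-6:v+h+6,u-h-6:u+h+6],None,fx=K,fy=K,interpolation=cv2.INTER_CUBIC)
    l=cv2.minMaxLoc(cv2.matchTemplate(w,t,cv2.TM_CCOEFF_NORMED))[3]; return np.array(l)/K-6
s0,d0=load('scene0'),load('side0'); a,b=np.array((258,250)),np.array((214,233))
print('rise',tri([ray(s0,*(a+shift('scene0','s4',a))),ray(d0,*(b+shift('side0','d4',b)))])-tri([ray(s0,*a),ray(d0,*b)]))
s,d=load('s4'),load('d4')
f=lambda x:cv2.resize(x,(400,400),interpolation=cv2.INTER_CUBIC)
cv2.imwrite('pics/crop4.png',np.hstack([f(s['img'][140:300,170:330]),f(d['img'][130:290,160:320])]))
E
```

```text
2.47 False -3.8 -0.6
2.33 False -0.4 -0.5
2.18 False 0.1 -0.5
2.04 False 0.2 -0.2
1.89 False 0.2 -0.9
1.74 False 1.1 0.0
1.6 False 0.5 0.1
1.45 False 0.3 -0.3
1.6 False 0.0 0.5
1.74 False -0.6 0.4
1.89 False -0.1 1.3
2.04 False -0.8 -1.0
2.18 False -1.9 1.1
2.33 False -2.1 1.0
2.47 False -2.1 0.6
2.62 False -2.8 0.0
23.6333
rise [0.07060848 0.04530713 3.30719486]
```

View pics/crop4.png

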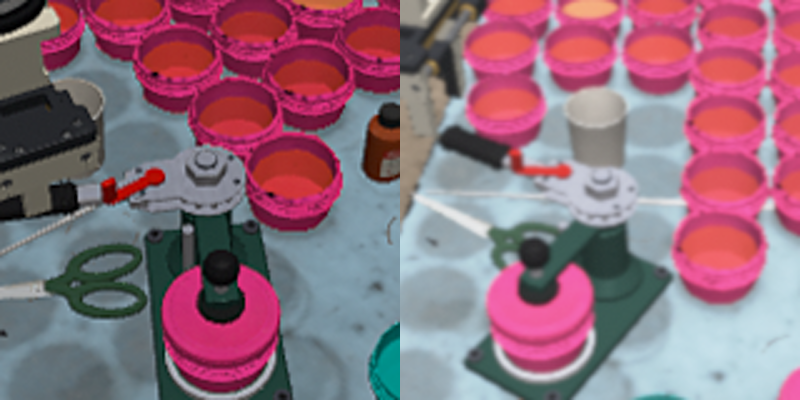

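The rise is now 3.3 mm, about 1.5 rad. The lever is still over at crop (110,190), and the tub and lid are undisturbed. One more stroke gives a safe margin, then I'll swing the arm by its knob.

```bash
python3 - <<'E'
from h import *
def arc(r,A,z0,z1,off=0,fs=18):
    for a,z in zip(A,np.linspace(z0,z1,len(A))):
        st=robot.move_linear([*pol(r,a),z],down(a+off),speed=90,f_stop=fs)
        F=np.array(robot.current_contact_force()); print(round(a,2),st,np.dot(F[:2],[-np.sin(a),np.cos(a)]).round(1),F[2].round(1))
        if st or np.linalg.norm(F)>25: return False
    return True
p=np.array(robot.current_tcp_pos())
if not robot.move_linear([*p[:2],111],speed=100,f_stop=8):
    arc(156,np.linspace(2.62,1.45,9)[1:],111,111); arc(156,np.linspace(1.45,2.62,9)[1:],111,113)
p=np.array(robot.current_tcp_pos()); robot.move_linear([*p[:2],210])
robot.sleep(.2); grab('scene','s5');grab('side','d5')
def shift(n0,n1,c,h=6):
    A,B=load(n0)['img'],load(n1)['img']; K=16
    u,v=c; t=cv2.resize(A[v-h:v+h,u-h:u+h],None,fx=K,fy=K,interpolation=cv2.INTER_CUBIC)
    w=cv2.resize(B[v-h-6:v+h+6,u-h-6:u+h+6],None,fx=K,fy=K,interpolation=cv2.INTER_CUBIC)
    l=cv2.minMaxLoc(cv2.matchTemplate(w,t,cv2.TM_CCOEFF_NORMED))[3]; return np.array(l)/K-6
s0,d0=load('scene0'),load('side0'); a,b=np.array((258,250)),np.array((214,233))
for i in '345': print('rise',i,(tri([ray(s0,*(a+shift('scene0','s'+i,a))),ray(d0,*(b+shift('side0','d'+i,b)))])-tri([ray(s0,*a),ray(d0,*b)])).round(2))
print(robot.current_t())
E
```

```text
rise 3 [-0.1  -0.06  3.42]
rise 4 [-0.26 -0.02  4.49]
rise 5 [-0.15 -0.09  4.48]
25.3333
```

With a tighter template the rise is 3.4 mm and then 4.5 mm, so the nut is at about 2.0 rad, which agrees with the stroke angles. No third stroke was made: the descent stopped on light contact and I lifted off. Next is the swing by the knob.

```bash
python3 - <<'E'
from h import *
a0=-2.435
robot.move_ptp([*pol(105,a0),215],down(a0+np.pi))
st=robot.move_linear([*pol(105,a0),126],speed=80,f_stop=8); print(st,robot.current_tcp_pos(),robot.current_contact_force())
if not st:
  for a in np.linspace(a0,a0+1.48,12)[1:]:
    st=robot.move_linear([*pol(105,a),126],down(a+np.pi),speed=80,f_stop=10)
    F=np.array(robot.current_contact_force()); print(round(a,2),st,F.round(1))
    if st: break
  robot.sleep(.2)
  p=robot.current_tcp_pos(); robot.move_linear([*p[:2],215])
robot.sleep(.3); print(robot.current_t())
grab('scene','s6');grab('side','d6')
s,d=load('s6'),load('d6')
f=lambda x:cv2.resize(x,(400,400),interpolation=cv2.INTER_CUBIC)
cv2.imwrite('pics/crop6.png',np.hstack([f(s['img'][130:330,160:360]),f(d['img'][130:330,150:350])]))
E
```

```text
False [ 418.2904502  -145.88195399  126.45286479] [ 0.03938054 -0.3473877  -1.15474341]
-2.3 False [0.5 0.5 0.2]
-2.17 False [ 0.7 -0.2 -0.4]
-2.03 False [ 0.5  0.2 -0.1]
-1.9 False [-0.1  0.2 -0.9]
-1.76 False [ 0.1  0.5 -0.1]
-1.63 False [0.1 0.9 0.1]
-1.49 False [-0.7 -1.2 -0.3]
-1.36 False [0.2 0.6 0.3]
-1.22 False [-0.8  0.3 -0.4]
-1.09 False [-0.1 -0.  -0.7]
-0.96 False [-0.2  0.3  0.5]
32.8667
```

View pics/crop6.png

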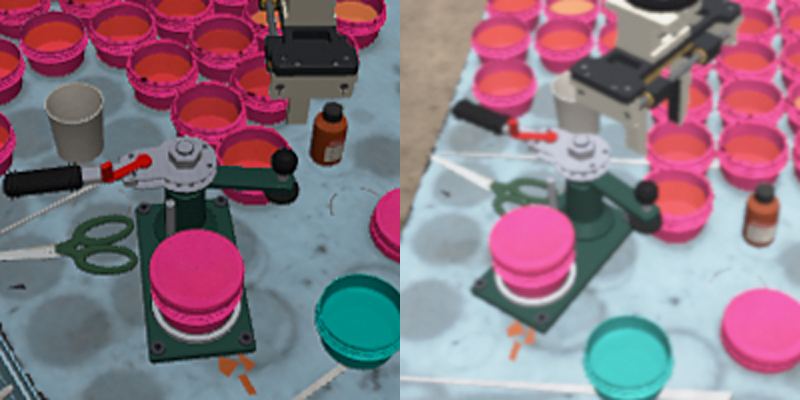

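The arm now stands well clear of the lid, with its knob at crop (286,162). The lid is square on the tub at (197,272), the lever is still over at (130,165), and the gripper is free.

```bash
python3 - <<'E'
from h import *
p=onz(load('s6'),160+286*.5,130+162*.5,138)[:2]-S; ang=np.arctan2(p[1],p[0])+2.435; print(ang,np.hypot(*p))
if ang>1.1: print(robot.hand_in())
E
```

```text
1.3318310677722247 105.86965752846885
the job is handed in; nothing more can be done
None
```

I handed the job in, and no verdict came back. By my camera measurements the lever is on the loosening side, the nut is backed off about 2.0 rad, the arm is swung about 1.33 rad clear, and the tub and lid have not visibly moved.

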